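# Square a printed spacer against the jig's rail and slide it home in the corner pocket

## Task

On the squaring jig, push the square printed block straight against the long rail so that it sits flush there, then, keeping it along the rail, slide it past the low lip until it is fully home in the corner pocket, flush against both rail and end stop. Only push it with the fingertips: never lift it off the plate or tip it over. Leave the other things on and around the jig where they are.

Things in the scene. Friction and masses are not known exactly. Their poses are not given: they have to be found in the camera images.
- jig: Fixed squaring jig: flat aluminium plate 140 mm (its x) by 250 mm (its y), 10 mm thick, with steel strips on it: rail, end stop and lip, which enclose a corner pocket open towards +y and from above. Origin: centre of the plate's underside, on the bench. z up; x points away from the robot, turned by up to 0.3 rad.
- rail (a point): The long rail: straight strip along the jig's y on its far side, 14 mm wide, 10 mm high above the plate, nearly as long as the plate. The point: middle of the upper edge of its working face, jig (50, 0, 20) mm; the face looks to the jig's -x.
- end_stop (a point): The end stop: strip across the jig's -y end (the robot's right), 14 mm thick, 10 mm high above the plate, from the rail to jig x = 6 mm. The point: on the upper edge of its working face, 15 mm from the rail, jig (35, -107, 20) mm; the face looks to the jig's +y.
- lip (a point): The low lip: strip opposite the rail, 34 mm from it, 10 mm thick, 6 mm high above the plate, running 30 mm from the end stop, then 20 mm more as a lead-in that flares about 9 mm away from the rail. The point: middle of the upper edge of its straight part's face, jig (16, -92, 16) mm.
- seat (a point): Where the centre of the block's underside lies when it is fully home: on the plate's upper face (10 mm above the bench), 15 mm from rail and end stop; jig (35, -92, 10) mm. Axes parallel to the jig's: +x towards the rail, -y along the rail towards the end stop.
- block: The block: a dark slate printed spacer with a square foot, 30 x 30 mm and 28 mm high, about 40 g, loose, standing on the jig's plate. Origin: centre of its underside, z up, x and y along its sides. At the start it stands short of the rail (its middle 32 to 50 mm from the rail face), 95 to 155 mm along +y from its place in the pocket, turned by up to 0.4 rad relative to the jig.
- slim_spacer: Bystander: slim yellow printed spacer, 16 x 16 x 26 mm, loose on the jig's plate in front of the lip (about 80 mm off the rail). Origin: centre of its underside.
- spool: Bystander: solder spool standing on its flange, 54 mm across, 40 mm high, loose on the bench beyond the rail. Origin: centre of its underside.
- tower: Bystander: small open four-sided array tower, 69 x 64 mm, 80 mm high, loose on the bench beyond the rail. Origin: centre of its underside.
- driver: Bystander: screwdriver lying on the bench on the robot's side of the jig, 168 mm long along its y (roughly along the jig's edge), handle 23 mm thick. Origin: middle of its length, at the underside.
- attenuator: Bystander: finned black coaxial attenuator, 20 x 58 x 20 mm, lying on the bench on the robot's side of the jig. Origin: centre of its underside.

How it is judged:
By the outcome, as a careful person would: the job done as asked, in the order asked, and still so for the second after the job is handed in, with the robot touching nothing.
It also fails if it takes over 59 s, if anything falls off the work surface, if the arm or the gripper's body presses on something with over 40 N, if the wrist force passes 120 N, or if a joint passes its speed limit or range.

## Robot

A 7-joint arm with a two-finger parallel gripper is mounted at the origin on the work surface; the furniture and walls round the work are solid. World frame = base frame: x ahead of the robot, y to its left, z up, the work surface at z = 0. Lengths are in m, angles in rad, forces in N, time in s.
With the tool pointing down it reaches from about 0.4 to 0.925 m from the base axis. Payload 4.1 kg.
Tool frame: the origin (TCP) lies at the very end of the fingers, on their centre line; the grasp point (between the pads) lies 19 mm behind it; z points along the fingers, x is the direction in which the jaws open and shut, and the axes are right-handed (so a half turn about z gives the same grasp; the last joint's range is limited). The gripper opens to 85 mm and grips with 20 to 120 N. Pads are 22 mm wide; open, the fingers measure 114 mm over their backs; the gripper's body (76 mm by 85 mm) begins 54 mm behind the grasp point. The pads swing forward as they close: fully open they stand 13 mm farther back than shut.
Start: joints at [1.026, 0.398, 0.045, 1.537, -0.019, 1.207, -0.051], TCP at [0.28, -0.586, 0.231] pointing down, gripper open.
Joint ranges: [-2.82, 2.82], [-0.49, 2.23], [-1.37, 1.46], [0, 2.46], [-1.36, 4.5], [0.23, 2], [-2.94, 2.94]. Speed limits (rad/s): [2.57, 2.57, 3.14, 3.14, 3.14, 3.14, 3.14].

## Interface

Orientations are given as a unit quaternion [x, y, z, w].
In Python, from cell import arm gives the robot as it stands. Calls block until the motion is done:
- arm.move_ptp(position, orientation): joint-space move of the TCP to a pose.
- arm.servo_line(position, feed=0.15, orientation=None): straight line of the TCP; orientation=None keeps the orientation; feed is the mean speed in m/s.
- arm.move_joints(angles): joint-space move.
- arm.let_go() and arm.gripper_close(effort=None): open the fingers fully, or close them until they stop; effort is the grip in N (None keeps the last).
- arm.dwell(seconds).
- arm.solve_ik(position, orientation): joint angles nearest the present ones, or None.
- arm.state(): the state.
- arm.grab_frame(name): name is "scene" or "side" or "wrist"; returns (picture, depth): 480x640x3 uint8, red, green, blue; 480x640 float32, m along the optical axis (not along the pixel's ray), 0 where there is no reading.
- arm.camera_info(name): a dict with "camera_matrix" (3x3 intrinsics, pixels), "R" (3x3) and "t" (3): a world point X has camera coordinates R X + t; the wrist camera has in their place "mount" (4x4, takes a point from camera to tool coordinates, whose origin is the TCP and whose axes are the tool frame's). Camera axes: x right, y down, z forward; pixel columns grow to the right and rows downward; lengths in m; the calibration is good to about 2 mm. A picture is of the moment at which its call begins: read the wrist's pose just before it. camera_info takes no time and is no camera call.
A pose or a line that the arm cannot do raises arm.IKError and nothing moves.
- arm.sign_off(): hands the job in, once; it reports no verdict.
Trained networks look in the newest picture that a camera, given by its name, has taken for a name from the list of things; names that differ only in an ending like _2 or _b are one class to them, and where a whole thing is asked for, a point or a joint stands for the part that bears it (a point fixed in the world has none). Each returns a list of dicts, best first, with "conf" (0 to 1); they miss things now and then, are a little off and sometimes report something else, mostly with a low value. They report only what shows in the picture. A call takes as long as a camera call.
- arm.search_frame(query, camera): "centre" ([x, y, z] in m, in world coordinates, good to about 4 mm: the middle of the surface that is visible of it).
- arm.landmark_of(query, camera): "centre" ([x, y, z] in m, in world coordinates, good to about 4 mm: a listed point, or the origin of a listed thing).
The state is a dict: "time_s": time; "joints": joint angles; "joint_velocities": joint speeds; "tau": joint torques, N m; "tcp_pos": TCP position; "tcp_rot": TCP orientation; "ft_force": force on the tool from outside, world axes, zero at the start; "wrist_torque": the same for the moment, N m; "finger_gap": finger opening in m.
Only numpy, scipy, OpenCV 4.12 (cv2) and the standard library are available. Lean on these libraries where they do the work, as an engineer would, in place of code of your own. Each camera call takes 0.05 s, during which the arm holds its last target.

## Working session

There is one attempt and no reset: what is moved stays moved. The work goes in short steps, each a Python script; the robot and the scene stay as the last script left them, time stands still between calls to the robot, and variables do not carry over. Pictures are saved under pics/ and viewed, and the job is handed in when it is done.

```bash
mkdir -p pics; ls
python3 - <<'E'
from cell import arm
import cv2,numpy as np
for c in ["scene","side","wrist"]:
    p,d=arm.grab_frame(c); cv2.imwrite(f"pics/{c}0.png",p[:,:,::-1])
    np.save(f"pics/{c}0d.npy",d)
    if c=="wrist": print(arm.camera_info(c))
    for q in ["jig","rail","end_stop","lip","seat","block","slim_spacer"]:
        r=arm.landmark_of(q,c)
        print(c,q,[(np.round(x["centre"],4).tolist(),round(x["conf"],2)) for x in r[:2]])
s=arm.state();print(s["time_s"],s["tcp_pos"],s["tcp_rot"],s["ft_force"],s["finger_gap"])
E
```

```text
pics
scene jig [([0.5183, 0.309, -0.0065], 0.57)]
scene rail [([0.566, 0.3202, 0.0159], 0.67)]
scene end_stop [([0.5744, 0.2102, 0.0175], 0.77)]
scene lip [([0.5542, 0.2239, 0.0165], 0.76)]
scene seat [([0.5788, 0.2274, 0.0098], 0.59)]
scene block [([0.5181, 0.3212, 0.0068], 0.91)]
scene slim_spacer [([0.4788, 0.2305, 0.0122], 0.64), ([0.5204, 0.3196, 0.0097], 0.34)]
side jig [([0.5142, 0.3057, -0.0025], 0.88)]
side rail [([0.5649, 0.318, 0.0162], 0.63)]
side end_stop [([0.5768, 0.212, 0.0191], 0.72)]
side lip [([0.5525, 0.2242, 0.0164], 0.69)]
side seat [([0.5729, 0.2271, 0.0104], 0.8)]
side block [([0.5222, 0.3213, 0.0111], 0.74)]
side slim_spacer [([0.4814, 0.2357, 0.0109], 0.66)]
{'camera_matrix': array([[352.4363131 ,   0.        , 317.21526659],
       [  0.        , 352.4363131 , 233.06316582],
       [  0.        ,   0.        ,   1.        ]]), 'mount': array([[ 9.99999937e-01,  2.42864784e-04,  2.56969867e-04,
        -2.48686883e-04],
       [-3.08383547e-04,  9.54607017e-01,  2.97868004e-01,
        -7.60319752e-02],
       [-1.72963590e-04, -2.97868064e-01,  9.54607032e-01,
        -1.43624179e-01],
       [ 0.00000000e+00,  0.00000000e+00,  0.00000000e+00,
         1.00000000e+00]])}
wrist jig []
wrist rail []
wrist end_stop []
wrist lip []
wrist seat []
wrist block []
wrist slim_spacer []
1.2 [ 0.28029299 -0.58648745  0.2313442 ] [ 8.45946956e-01 -5.33267049e-01  2.81528824e-05  3.35596256e-05] [ 0.39335665 -0.47136196  0.24634407] 0.08536804105907399
```

View pics/scene0.png

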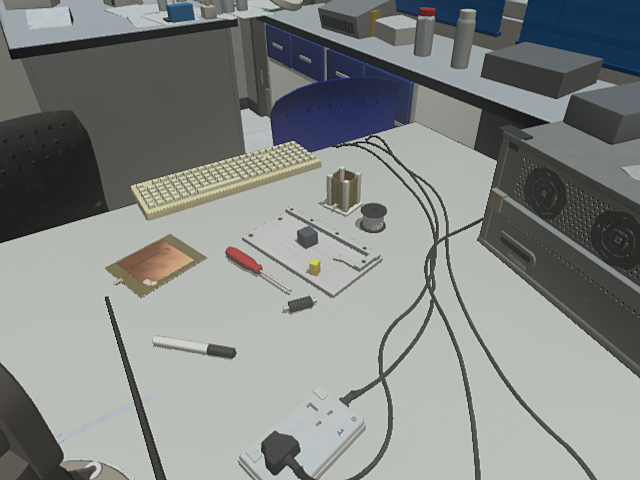

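View pics/side0.png

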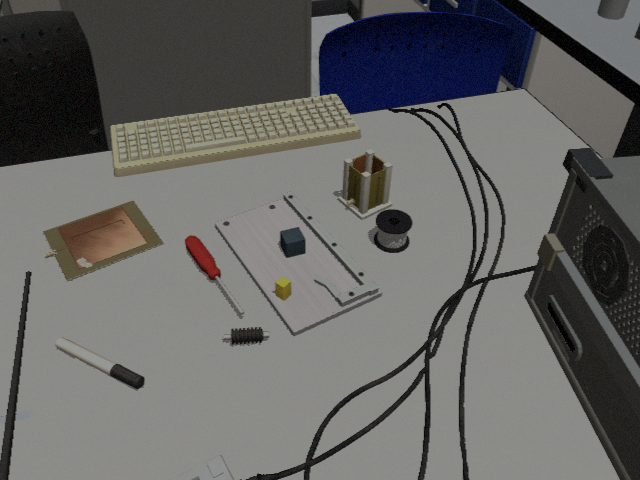

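The scene view shows the block at about (307,236), the yellow spacer at (315,267) and the pocket near (355,262). The side view agrees. Jig is at about (0.516, 0.307), yaw about 0.24. Next I'll close the gripper and take a closer look with the wrist camera.

```bash
cat > h.py <<'E'
from cell import arm
import cv2,numpy as np
from scipy.spatial.transform import Rotation as R
J0=np.array([0.516,0.307]);YAW=0.236
def quat(tx):  # tool down, tool x at world angle tx
    x=np.array([np.cos(tx),np.sin(tx),0]);z=np.array([0,0,-1.]);y=np.cross(z,x)
    return R.from_matrix(np.c_[x,y,z]).as_quat()
def j2w(x,y,J=J0,yaw=YAW):
    c,s=np.cos(yaw),np.sin(yaw); return np.array([J[0]+c*x-s*y,J[1]+s*x+c*y])
def wpose():
    s=arm.state(); T=np.eye(4);T[:3,:3]=R.from_quat(s["tcp_rot"]).as_matrix();T[:3,3]=s["tcp_pos"]
    return T@arm.camera_info("wrist")["mount"]
def shot(name):
    T=wpose();p,d=arm.grab_frame("wrist");cv2.imwrite(f"pics/{name}.png",p[:,:,::-1]);np.savez(f"pics/{name}.npz",d=d,T=T,p=p)
    return p,d,T
E
python3 - <<'E'
from h import *
arm.gripper_close()
print(arm.state()["finger_gap"],arm.state()["time_s"])
q=quat(YAW+np.pi/2)
x,y=j2w(-0.06,0.0)
print(arm.solve_ik([x,y,0.2],q))
arm.move_ptp([x,y,0.2],q)
print(arm.state()["time_s"],arm.state()["joints"])
shot("w1")
for n in ["jig","rail","end_stop","lip","seat","block","slim_spacer"]:
    r=arm.landmark_of(n,"wrist")
    print(n,[(np.round(x["centre"],4).tolist(),round(x["conf"],2)) for x in r[:2]])
E
```

```text
-0.0002814479184305097 1.9667
[ 0.22258916  0.40939834 -1.09864014  1.80982145  0.39579375  1.16681457
  0.80375715]
5.1083 [ 0.22337439  0.4096114  -1.09753766  1.8096427   0.39595244  1.16687853
  0.80376378]
jig [([0.5186, 0.3084, 0.0], 0.68), ([0.4829, 0.235, 0.012], 0.25)]
rail []
end_stop [([0.577, 0.2105, 0.0213], 0.8)]
lip [([0.5566, 0.2202, 0.0141], 0.55)]
seat [([0.5732, 0.2279, 0.006], 0.71)]
block [([0.5186, 0.3232, 0.0097], 0.58)]
slim_spacer [([0.4809, 0.2374, 0.0123], 0.82), ([0.5579, 0.2207, 0.0132], 0.35)]
```

View pics/w1.png

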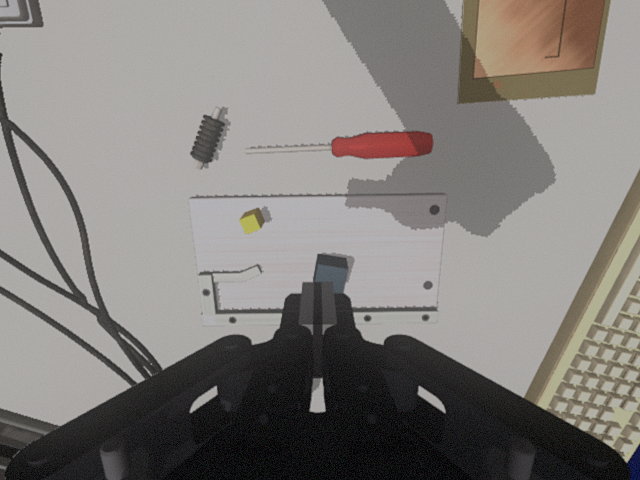

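The wrist view shows the plate's near corners at (190,197) and (446,194), the block at (331,272) partly behind the fingers, and the pocket at about (235,290). I'll move back so the block is fully visible and measure the edges.

```bash
cat >> h.py <<'E'
def px2w(u,v,T,z):
    K=arm.camera_info("wrist")["camera_matrix"]
    d=T[:3,:3]@np.array([(u-K[0,2])/K[0,0],(v-K[1,2])/K[1,1],1]); o=T[:3,3]
    return (o+d*(z-o[2])/d[2])[:2]
def w2px(X,T):
    K=arm.camera_info("wrist")["camera_matrix"]
    c=T[:3,:3].T@(np.asarray(X)-T[:3,3]); c=K@c; return c[:2]/c[2]
E
python3 - <<'E'
from h import *
q=quat(YAW+np.pi/2)
x,y=j2w(0.075,0.0)
arm.servo_line([x,y,0.2],0.15,q) 
print(arm.state()["time_s"])
p,d,T=shot("w2")
print(T[:3,3])
im=cv2.resize(p[180:420,100:540],None,fx=1.8,fy=1.8,interpolation=cv2.INTER_CUBIC)[:,:,::-1]
cv2.imwrite("pics/w2z.png",im)
E
```

```text
6.5583
[0.51359022 0.30694138 0.34363534]
```

View pics/w2.png

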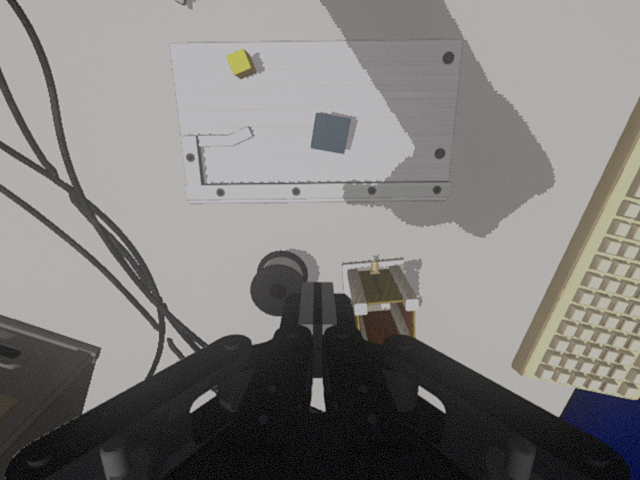

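The whole plate, from (170,42) to (462,200), the block at (331,132), the rail edge at row ~184 and the pocket corner at (204,184) are all clear. Measuring them now.

Run:
```python
from h import *
f=np.load("pics/w2.npz");p,T=f["p"],f["T"]
im=cv2.resize(p[30:210,160:470],None,fx=2.58,fy=2.58,interpolation=cv2.INTER_CUBIC)[:,:,::-1].copy()
print(im.shape)
hyp=dict(J=np.array([0.517,0.3075]),yaw=YAW)
for seg in [[(-70,-125,10),(-70,125,10)],[(-70,-125,10),(70,-125,10)],[(-70,125,10),(70,125,10)],[(50,-107,20),(50,120,20)],[(50,-107,20),(6,-107,20)],[(50,-107,10),(50,120,10)]]:
    pts=[]
    for a in seg:
        w=j2w(a[0]/1e3,a[1]/1e3,**hyp); u=w2px([*w,a[2]/1e3],T); pts.append(tuple(int(v) for v in ((u-[160,30])*2.58)))
    cv2.line(im,*pts,(0,0,255),1)
cv2.imwrite("pics/w2z.png",im)
# block mask
m=((p.max(2)<110)&(p[:,:,2].astype(int)-p[:,:,0]>8)).astype(np.uint8); m[:100]=0;m[165:]=0;m[:,:295]=0;m[:,370:]=0
cs,_=cv2.findContours(m,cv2.RETR_EXTERNAL,cv2.CHAIN_APPROX_NONE);c=max(cs,key=cv2.contourArea)
print(cv2.contourArea(c),cv2.minAreaRect(c),cv2.approxPolyDP(c,4,True).reshape(-1,2).tolist())
```

```text
(464, 800, 3)
1099.5 ((330.04052734375, 132.7567596435547), (34.19498825073242, 35.01698303222656), 9.462322235107422) [[317, 113], [311, 146], [343, 152], [349, 119]]
```

View pics/w2z.png

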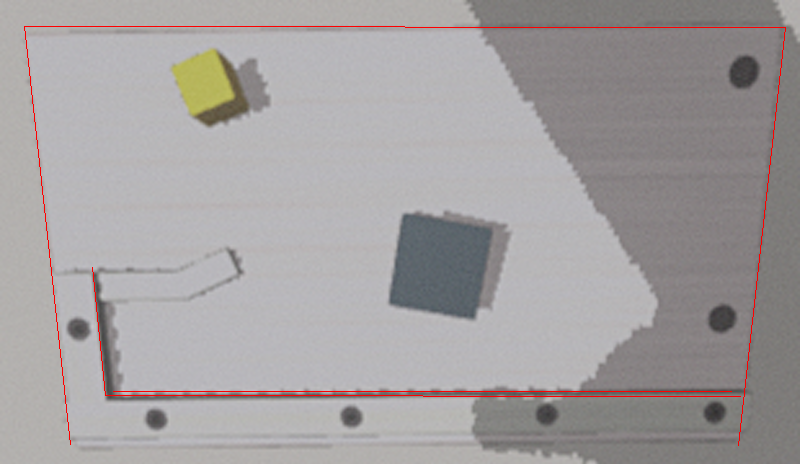

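```bash
sed -i 's/^J0=.*/J0=np.array([0.5178,0.3077]);YAW=0.236/' h.py
cat >> h.py <<'E'
def w2j(w,J=J0,yaw=YAW):
    c,s=np.cos(yaw),np.sin(yaw);d=np.asarray(w)-J;return np.array([c*d[0]+s*d[1],-s*d[0]+c*d[1]])
E
python3 - <<'E'
from h import *
f=np.load("pics/w2.npz");T=f["T"]
pts=np.array([w2j(px2w(u,v,T,0.038))*1e3 for u,v in [(317,113),(311,146),(343,152),(349,119)]])
print(pts.round(1)); print(pts.mean(0)); print(w2j(px2w(330.5,133,T,.038))*1e3)
for a,b in [(0,1),(3,2),(0,3),(1,2)]:
    d=pts[b]-pts[a];print(np.degrees(np.arctan2(d[1],d[0])),np.hypot(*d))
print(w2j(px2w(240,63,T,.036))*1e3, w2j(px2w(283,290,T,.04))*1e3,w2j(px2w(343,263,T,.0))*1e3)
E
```

```text
[[-11.9   0. ]
 [ 14.5  -5. ]
 [ 19.4  22.1]
 [ -7.2  26.4]]
[ 3.7104121  10.87478405]
[ 3.92713822 11.29577609]
-10.808488804908102 26.838634928127714
-9.250160378993588 26.97132089430335
80.00337661845079 26.81521973256697
79.72655722788396 27.547203409570965
[-49.45737473 -61.21518856] [147.59747217 -32.14782681] [136.23976151  27.43233837]
```

Run:
```python
from h import *
q=quat(YAW+np.pi/2)
def go(x,y,z,f=.15): arm.servo_line([*j2w(x/1e3,y/1e3),z],f,q)
def rep():
    s=arm.state();R2=s["ft_force"];w=w2j(s["tcp_pos"][:2])*1e3
    c,n=np.cos(YAW),np.sin(YAW)
    print(round(s["time_s"],2),w.round(1),round(s["tcp_pos"][2],4),"Fjig",np.round([c*R2[0]+n*R2[1],-n*R2[0]+c*R2[1],R2[2]],2))
go(-40,11,.2); rep(); go(-40,11,.05); go(-40,11,.016,.05); rep()
go(-25,11,.016,.04); rep()
go(-5,11,.016,.03); rep()
go(4,11,.016,.03); rep()
shot("w3")
```

```text
7.52 [-39.1  10.6] 0.2002 Fjig [ 0.03  0.16 -0.44]
9.5 [-39.9  11.2] 0.0161 Fjig [-0.24 -0.48  0.12]
10.03 [-24.9  11. ] 0.016 Fjig [-0.33  0.06  0.31]
10.84 [-5.1 11. ] 0.016 Fjig [-0.61  0.77  0.11]
11.29 [ 4.2 11. ] 0.016 Fjig [-0.34  0.8   0.06]
```

View pics/w3.png

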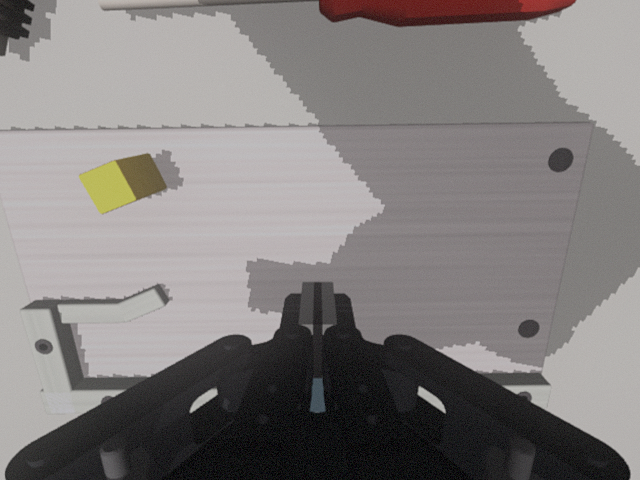

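The fingers are at (318,300) with the block, a blue sliver at (317,395), ahead of them towards the rail. Continuing in small steps until the rail resists.

Run:
```python
from h import *
q=quat(YAW+np.pi/2)
c,n=np.cos(YAW),np.sin(YAW)
for x in np.arange(5,14.1,0.5):
    arm.servo_line([*j2w(x/1e3,.011),.016],.02,q); s=arm.state();F=s["ft_force"];fx=c*F[0]+n*F[1]
    print(x,(w2j(s["tcp_pos"][:2])*1e3).round(1),round(fx,2),round(-n*F[0]+c*F[1],2))
    if fx<-6: break
arm.dwell(.2);print(arm.state()["time_s"],arm.state()["ft_force"])
p,d=arm.grab_frame("side");cv2.imwrite("pics/s4.png",p[150:350,180:420,::-1].repeat(3,0).repeat(3,1))
print(arm.landmark_of("block","side")[:1])
```

```text
5.0 [ 5. 11.] -0.22 0.75
5.5 [ 5.5 11. ] 0.72 0.26
6.0 [ 6. 11.] -0.11 0.05
6.5 [ 6.5 11. ] -0.04 -0.28
7.0 [ 7.1 11. ] -0.75 -0.31
7.5 [ 7.6 11. ] -0.6 0.05
8.0 [ 7.7 10.9] -0.84 -0.21
8.5 [ 7.8 10.9] -2.43 -0.65
9.0 [ 7.8 10.9] -5.25 -0.62
9.5 [ 7.8 10.9] -5.54 -0.11
10.0 [ 7.8 10.9] -5.96 -1.83
10.5 [ 7.9 10.8] -7.81 -1.47
14.5417 [-7.19280575 -3.12510604  4.66113611]
[{'centre': [0.5469, 0.3295, 0.0103], 'conf': 0.66}]
```

View pics/s4.png

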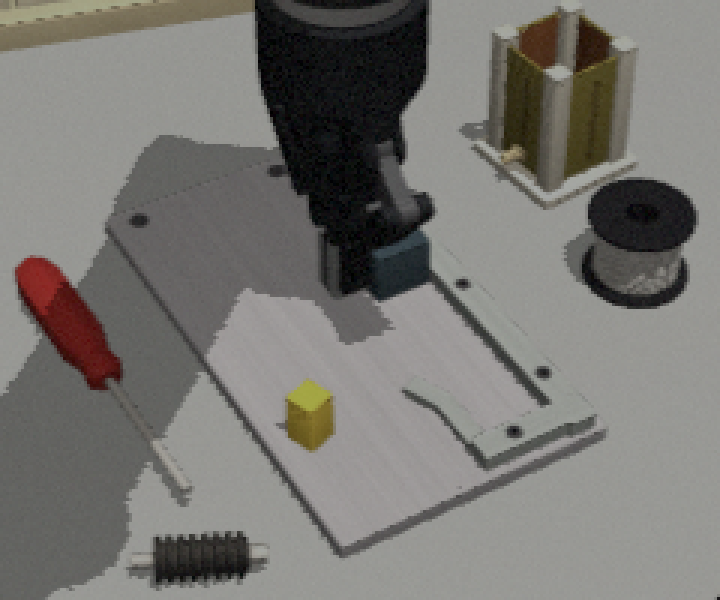

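The block is against the rail at (400,265) in the crop, and the reaction force is about 8 N. Retreating, turning the tool 90°, and checking from above.

Run:
```python
from h import *
q=quat(YAW+np.pi/2)
def go(x,y,z,f=.15): arm.servo_line([*j2w(x/1e3,y/1e3),z],f,q)
go(-15,11,.016,.06); go(-15,11,.15,.15)
q=quat(YAW)
print(arm.solve_ik([*j2w(.03,-.06),.2],q))
arm.move_ptp([*j2w(.03,-.06),.2],q)
print(arm.state()["time_s"],arm.state()["joints"].round(2) if hasattr(arm.state()["joints"],'round') else 0)
p,d,T=shot("w5")
```

```text
[ 1.67508424e-04  4.27197086e-01 -6.62702818e-01  1.64308513e+00
  2.80695872e-01  1.16852991e+00 -4.93840519e-01]
17.4 [-0.    0.43 -0.66  1.64  0.28  1.17 -0.49]
```

View pics/w5.png

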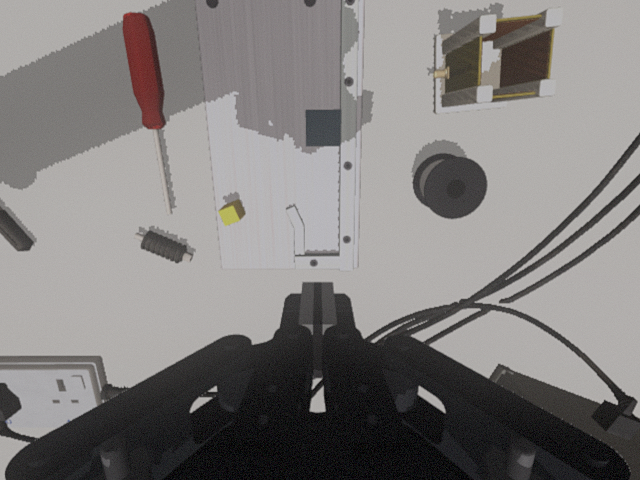

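The block at (323,128) is square with the rail, edge to edge at column ~340. Measuring it, then the second push.

Run:
```python
from h import *
f=np.load("pics/w5.npz");p,T=f["p"],f["T"]
pts=np.array([w2j(px2w(u,v,T,.038))*1e3 for u,v in [(305.5,110),(340.5,110),(306,146),(341,146)]]);print(pts.round(1),pts.mean(0))
print(w2j(px2w(340.5,200,T,.02))*1e3,w2j(px2w(340,255,T,.02))*1e3)
y0=pts[:,1].mean()
q=quat(YAW);c,n=np.cos(YAW),np.sin(YAW)
def go(x,y,z,f=.15): arm.servo_line([*j2w(x/1e3,y/1e3),z],f,q)
def rep():
    s=arm.state();F=s["ft_force"];w=w2j(s["tcp_pos"][:2])*1e3
    print(round(s["time_s"],2),w.round(1),round(s["tcp_pos"][2],4),np.round([c*F[0]+n*F[1],-n*F[0]+c*F[1],F[2]],2))
ys=y0+15+11+14
go(33,ys,.2);go(33,ys,.06);go(33,ys,.016,.05);rep()
go(33,ys-12,.016,.04);rep()
go(33,y0+26-20,.016,.03);rep()
shot("w6");g,d=arm.grab_frame("side");cv2.imwrite("pics/s6.png",g[150:350,180:420,::-1].repeat(3,0).repeat(3,1))
```

```text
[[19.3 26.8]
 [47.9 26.9]
 [19.5 -1.8]
 [48.9 -1.7]] [33.90419264 12.54754569]
[ 50.7210525  -51.78543502] [  51.42204307 -106.57739981]
20.47 [33.3 52.7] 0.0164 [-0.25  0.33 -0.78]
20.92 [33.2 39.9] 0.0161 [-0.03  0.4  -1.23]
21.8 [32.9 18.6] 0.016 [ 0.43 -0.04 -0.23]
```

View pics/s6.png

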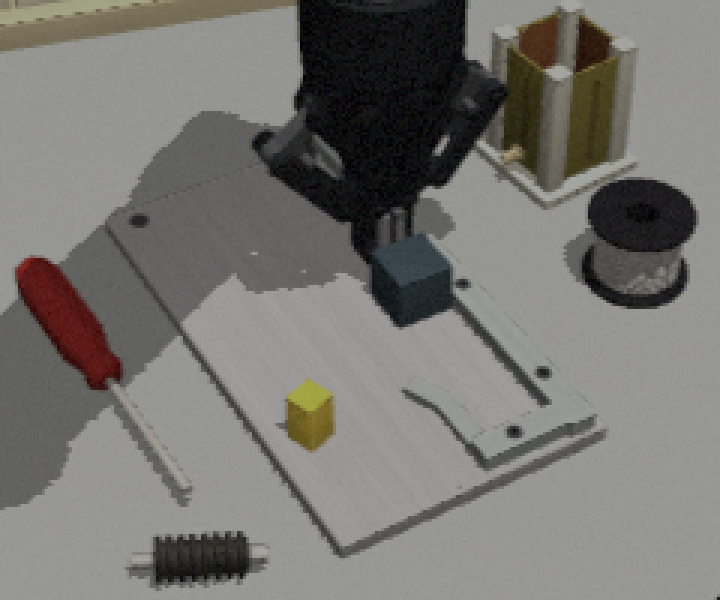

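View pics/w6.png

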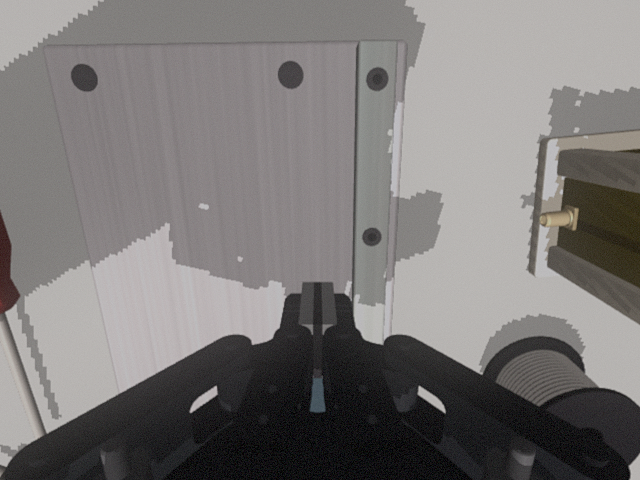

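The block stays on the rail ahead of the fingers (at (410,280) in the side crop). Continuing to just short of the stop, then stepping in with force checks.

Run:
```python
from h import *
q=quat(YAW);c,n=np.cos(YAW),np.sin(YAW)
def rep():
    s=arm.state();F=s["ft_force"];w=w2j(s["tcp_pos"][:2])*1e3
    f=[c*F[0]+n*F[1],-n*F[0]+c*F[1],F[2]]
    print(round(s["time_s"],2),w.round(1),round(s["tcp_pos"][2],4),np.round(f,2));return f
stop=False
for y in np.arange(10,-59,-8):
    arm.servo_line([*j2w(.033,y/1e3),.016],.03,q)
    if rep()[1]>6: stop=True;break
g,d=arm.grab_frame("side");cv2.imwrite("pics/s7.png",g[150:350,180:420,::-1].repeat(3,0).repeat(3,1))
```

```text
22.33 [33.1  9.5] 0.016 [-0.47  0.27  0.08]
22.75 [33.1  1.5] 0.016 [ 0.36  0.19 -0.28]
23.17 [33.  -6.5] 0.016 [-0.43  0.72 -0.28]
23.58 [ 33.  -14.5] 0.0159 [ 0.44  0.56 -0.1 ]
24.0 [ 33.1 -22.5] 0.016 [0.68 0.35 0.51]
24.42 [ 33.1 -30.5] 0.016 [ 0.67 -0.05 -0.23]
24.83 [ 33.  -38.5] 0.0159 [-0.27  0.94 -0.86]
25.25 [ 33.  -46.4] 0.0159 [-0.26 -0.11 -0.58]
25.67 [ 33.  -54.5] 0.016 [-0.03 -0.36  0.15]
```

View pics/s7.png

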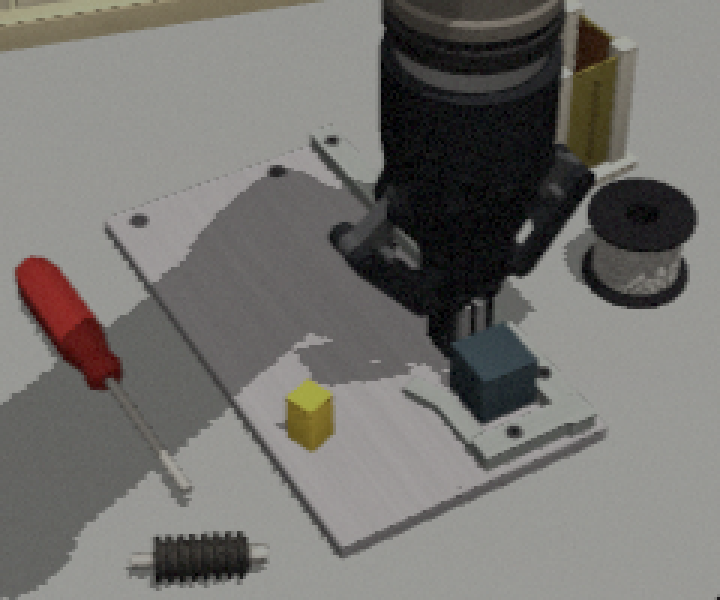

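The block at (492,370) has entered between rail and lip. Stepping it home.

Run:
```python
from h import *
q=quat(YAW);c,n=np.cos(YAW),np.sin(YAW)
for y in np.arange(-55.5,-72.1,-.75):
    arm.servo_line([*j2w(.033,y/1e3),.016],.02,q)
    s=arm.state();F=s["ft_force"];w=w2j(s["tcp_pos"][:2])*1e3;f=[c*F[0]+n*F[1],-n*F[0]+c*F[1]]
    print(round(y,1),w.round(1),np.round(f,2))
    if f[1]>7: break
print(arm.state()["time_s"])
g,d=arm.grab_frame("side");cv2.imwrite("pics/s8.png",g[230:330,280:400,::-1].repeat(6,0).repeat(6,1))
```

```text
-55.5 [ 33.  -55.5] [-0.69 -0.71]
-56.2 [ 33.  -56.2] [-1.25  0.3 ]
-57.0 [ 33. -57.] [0.4  0.23]
-57.8 [ 33.  -57.9] [-0.01  0.33]
-58.5 [ 33.  -58.6] [-0.11  0.17]
-59.2 [ 33.  -59.4] [-0.57  0.47]
-60.0 [ 33.  -60.1] [-0.28 -0.02]
-60.8 [ 33.  -60.9] [-0.46 -0.44]
-61.5 [ 33.  -61.6] [0.33 0.27]
-62.2 [ 33.  -62.3] [-0.47 -0.9 ]
-63.0 [ 33.  -63.1] [-0.21 -0.16]
-63.8 [ 33.  -63.9] [-0.31 -0.08]
-64.5 [ 33.  -64.6] [-0.19  0.48]
-65.2 [ 33.  -65.4] [-0.28  0.05]
-66.0 [ 33. -66.] [-1.23 -0.61]
-66.8 [ 32.9 -66.1] [-1.03  2.09]
-67.5 [ 32.8 -66.2] [-0.78  3.99]
-68.2 [ 32.8 -66.2] [-1.1  4.5]
-69.0 [ 32.8 -66.3] [-1.4   6.73]
-69.8 [ 32.7 -66.3] [-1.24  8.4 ]
30.7167
```

View pics/s8.png

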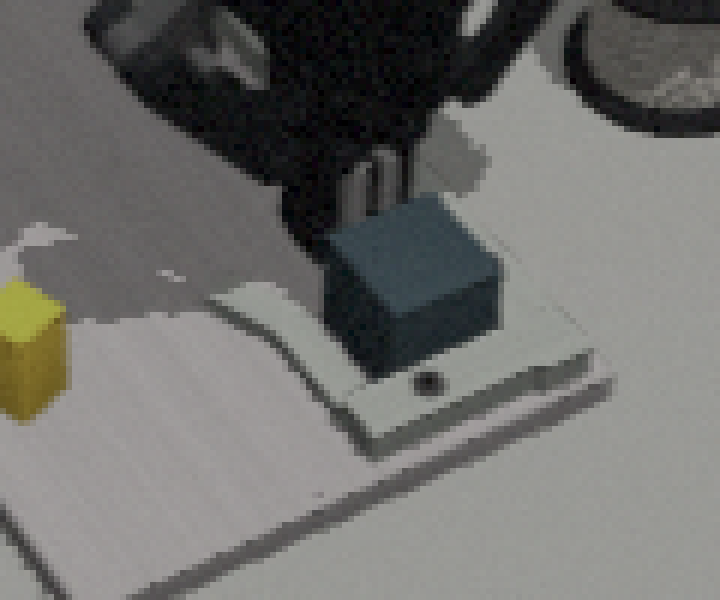

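The reaction is 8 N at the predicted stop position, and the block sits at (410,280) in the corner. Retreating and checking from above.

Run:
```python
from h import *
q=quat(YAW)
def go(x,y,z,f=.15): arm.servo_line([*j2w(x/1e3,y/1e3),z],f,q)
go(33,-45,.016,.05);go(33,-40,.14,.15)
arm.move_ptp([*j2w(.03,-.17),.14],q)
print(arm.state()["time_s"])
p,d,T=shot("w9")
im=p[0:300,150:500]
cv2.imwrite("pics/w9z.png",cv2.resize(im,None,fx=2,fy=2,interpolation=cv2.INTER_CUBIC)[:,:,::-1])
for n in ["block","seat"]: print(n,[(np.round(x["centre"],4).tolist(),round(x["conf"],2)) for x in arm.landmark_of(n,"wrist")[:1]])
print(j2w(.035,-.092))
```

```text
32.9667
block [([0.5725, 0.2281, 0.0068], 0.75)]
seat []
[0.57334085 0.22643369]
```

View pics/w9z.png

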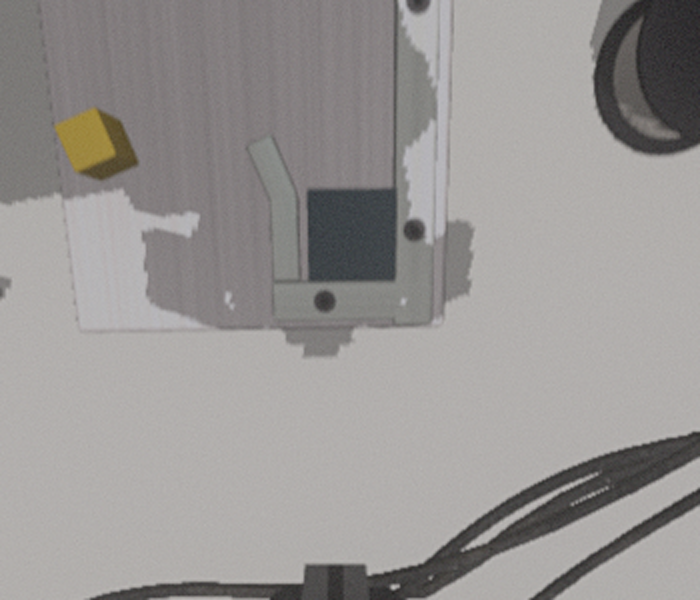

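Run:
```python
from h import *
f=np.load("pics/w9.npz");T=f["T"]
W=lambda u,v,z:(w2j(px2w(150+u/2,v/2,T,z))*1e3).round(1)
print("block",[W(u,v,.038).tolist() for u,v in [(307.5,188.5),(395.5,188.5),(308,279),(396,280)]])
print("rail",W(396,60,.02),W(397,150,.02),"stop",W(285,281,.02))
p,d=f["p"],f["d"]
print(np.array([W(u,v,d[int(v/2),150+int(u/2)]*0+.02) for u,v in [(396,100)]]))
# another view from beyond rail side: camera at larger x
q=quat(YAW)
arm.servo_line([*j2w(.09,-.205),.14],.15,q)
p,d,T=shot("w10")
cv2.imwrite("pics/w10z.png",cv2.resize(p[0:240,100:420],None,fx=2.4,fy=2.4,interpolation=cv2.INTER_CUBIC)[:,:,::-1])
print(arm.state()["time_s"])
```

```text
block [[20.5, -76.9], [49.0, -77.0], [20.3, -105.3], [49.9, -105.6]]
rail [ 49.6 -36. ] [ 50.7 -63.4] stop [  11.3 -106.7]
[[ 49.9 -47.9]]
33.7833
```

View pics/w10z.png

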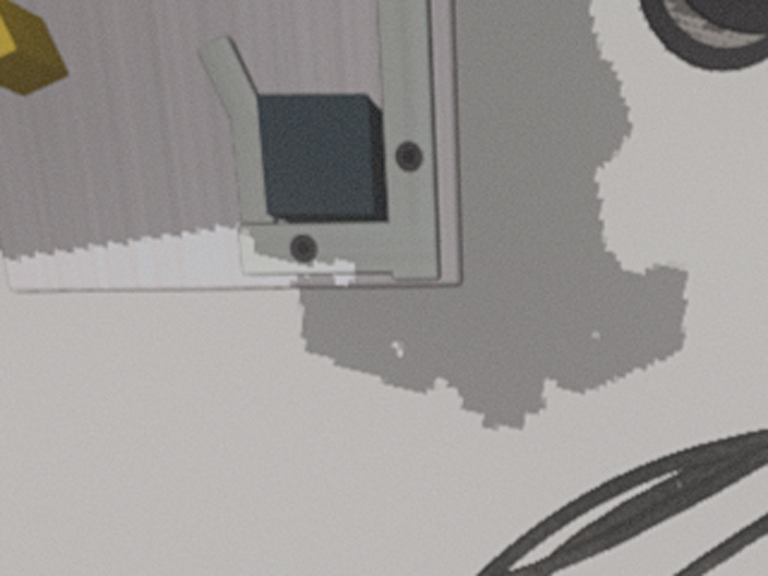

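From over the rail side, the block's faces meet the rail (385,165) and the end stop (325,220) with no plate showing between. Handing in.

Run:
```python
from h import *
arm.dwell(.3);print(arm.sign_off(),arm.state()["time_s"])
```

```text
the job is handed in; nothing more can be done
the job is handed in; nothing more can be done
```

The block is fully home in the corner pocket, flush against both the rail and the end stop, and the job is handed in at about 34 s.

- **Pushes:** With closed fingers I pushed it straight against the rail, where it met about 8 N of resistance and squared up. I then turned the tool and slid it along the rail past the lip until the end stop resisted, also at about 8 N and within 0.3 mm of the predicted position. It was only pushed, never gripped or lifted.
- **Last checks:** Two views from above, with the arm clear, show no gap at the rail or the end stop. Measuring the block's top corners in the first view gave it 1–1.5 mm short of the nominal faces. That is within the 2 mm camera calibration, and the block's top also measured about 1.5 mm small in every view.
- **Other things:** The yellow spacer, screwdriver, attenuator, spool and tower looked undisturbed in the views that showed them. I didn't measure them again at the end.

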